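Pack the last two shortbreads into the round tin

ROBOT

A 7-joint arm with a two-finger parallel gripper is mounted at the origin on a cart in front of the work surface, level with it; the furniture and walls round the work are solid. World frame = base frame: x ahead of the robot, y to its left, z up, the work surface at z = 0. Lengths are in m, angles in rad, forces in N, time in s.
With the tool pointing down it reaches from about 0.4 to 0.85 m from the base axis. Payload 6.9 kg.
Tool frame: the origin (TCP) lies midway between the tips of the shut fingers; the grasp point (between the pads) lies behind it (ctrl.pinch_z is the z of the grasp point in the tool frame, in m); z points along the fingers, y is the line along which they close (so a half turn about z gives the same grasp; the last joint's range is limited). The gripper opens to 85 mm and grips with 20 to 120 N. Pads are 22 mm wide; open, the fingers measure 114 mm over their backs; the gripper's body (76 mm by 85 mm) begins 54 mm behind the grasp point. The pads swing forward as they close: fully open they stand 13 mm farther back than shut.
Start: joints at [1.284, 0.507, -0.238, 1.5, 0.126, 1.149, -0.155], TCP at [0.239, -0.577, 0.231] pointing down, gripper open.
Joint ranges: [-3.08, 3.08], [-0.24, 2.05], [-1.43, 1.35], [0, 2.5], [-1.52, 4.66], [0.17, 1.96], [-2.89, 2.89]. Speed limits (rad/s): [2.39, 2.39, 3.14, 3.14, 3.14, 3.14, 3.14].

INTERFACE

Orientations are given as a unit quaternion [w, x, y, z].
In Python, from station import ctrl, get_state, vision, ticket, models gives the robot as it stands. Calls block until the motion is done:
- ctrl.movep(position, orientation): joint-space move of the TCP to a pose.
- ctrl.movel(position, frame=None, max_speed=0.15): straight line of the TCP; frame=None keeps the orientation; max_speed is the mean speed in m/s.
- ctrl.set_joints(angles): joint-space move.
- ctrl.ungrasp() and ctrl.close_gripper(force=None): open the fingers fully, or close them until they stop; force is the grip in N (None keeps the last).
- ctrl.pause(seconds).
- ctrl.ik(position, orientation): joint angles nearest the present ones, or None.
- get_state(): the state.
- vision.grab_frame(name): name is "scene" or "side" or "wrist"; returns (picture, depth): 400x640x3 uint8, blue, green, red; 400x640 float32, m along the optical axis (not along the pixel's ray), 0 where there is no reading.
- vision.camera_info(name): a dict with "mtx" (3x3 intrinsics, pixels), "dist_coeffs" ([k1, k2, p1, p2, k3] as OpenCV has them; the pictures are not rectified), "R" (3x3) and "t" (3): a world point X has camera coordinates R X + t; the wrist camera has in their place "hand_eye" (4x4, takes a point from camera to tool coordinates, whose origin is the TCP and whose axes are the flange's). Camera axes: x right, y down, z forward; pixel columns grow to the right and rows downward; lengths in m; the calibration is good to about 2 mm. A picture is of the moment at which its call begins: read the wrist's pose just before it. camera_info takes no time and is no camera call.
A pose or a line that the arm cannot do raises ctrl.Unreachable and nothing moves.
- ticket.close_job(): hands the job in; it is judged then, once.
Trained networks look in the newest picture that a camera, given by its name, has taken for a name from the list of things; names that differ only in an ending like _2 or _b are one class to them, and where a whole thing is asked for, a point or a joint stands for the part that bears it (a point fixed in the world has none). Each returns a list of dicts, best first, with "p" (0 to 1); they miss things now and then, are a little off and sometimes report something else, mostly with a low value. They report only what shows in the picture. A call takes as long as a camera call. They do not tell look-alikes from the thing itself.
- models.recognise(camera, target): "point" ([column, row] in pixels, amid what is visible of it).
- models.masks_of(camera, target): "mask" (400x640 bool, what is visible of it) and "point" ([column, row] in pixels, amid what is visible of it).
The state is a dict: "time": time; "qpos": joint angles; "qd": joint speeds; "tau": joint torques, N m; "tcp_pos": TCP position; "eef_rot": TCP orientation; "contact_force": force on the tool from outside, world axes, zero at the start; "wrist_torque": the same for the moment, N m; "width": finger opening in m; "gripper_force": force on a finger pad.
Only numpy, scipy, OpenCV 4.12 (cv2) and the standard library are available. Lean on these libraries where they do the work, as an engineer would, in place of code of your own. Each camera call takes 0.05 s, during which the arm holds its last target. There are 200 camera calls.

TASK

Put the two shortbread rounds from the board into the round biscuit tin with the five that have slid about in it, so that all seven lie flat on the tin's floor in one layer, top side up: one in the middle and six close round it under the curled rim. They only just fit, so slide them together to make room, and be gentle: shortbread cracks. Leave the tin about where it stands and the other things on the worktop alone.

Things in the scene. Friction and masses are not known exactly. Their poses are not given: they have to be found in the camera images.
- tin: shallow round open steel tin, loose, about 0.8 kg. Inner radius 85.25 mm, outer 88 mm, floor 3 mm above its underside. Its rim is curled inward: mouth radius 81.75 mm, bead 19.25 to 22.75 mm above the underside; biscuits lying in the tin (tops at 16 to 18 mm) slide under it to the wall; one set in from above must come down 4 mm further in, then slide out. Origin: centre of its underside, z up
- board: wooden serving board, 150 mm along its x, 250 mm along its y, 14 mm thick, fixed; origin at the centre of its underside; the two biscuits still to be packed lie on it
- biscuit_1: round shortbread, 56 mm diameter, home-baked 13 to 15 mm thick (they differ: feel for the top), edges rounded 2 mm, about 30 g; slides easily in the tin (friction about 0.25), also when dragged by a fingertip pressing lightly on its top; cracks above about 60 N; origin at the centre of its underside, z up out of its pricked top. At the start loose in the tin, in the middle or by the wall
- biscuit_2: round shortbread, 56 mm diameter, home-baked 13 to 15 mm thick (they differ: feel for the top), edges rounded 2 mm, about 30 g; slides easily in the tin (friction about 0.25), also when dragged by a fingertip pressing lightly on its top; cracks above about 60 N; origin at the centre of its underside, z up out of its pricked top. At the start loose in the tin, in the middle or by the wall
- biscuit_3: round shortbread, 56 mm diameter, home-baked 13 to 15 mm thick (they differ: feel for the top), edges rounded 2 mm, about 30 g; slides easily in the tin (friction about 0.25), also when dragged by a fingertip pressing lightly on its top; cracks above about 60 N; origin at the centre of its underside, z up out of its pricked top. At the start loose in the tin, in the middle or by the wall
- biscuit_4: round shortbread, 56 mm diameter, home-baked 13 to 15 mm thick (they differ: feel for the top), edges rounded 2 mm, about 30 g; slides easily in the tin (friction about 0.25), also when dragged by a fingertip pressing lightly on its top; cracks above about 60 N; origin at the centre of its underside, z up out of its pricked top. At the start loose in the tin, in the middle or by the wall
- biscuit_5: round shortbread, 56 mm diameter, home-baked 13 to 15 mm thick (they differ: feel for the top), edges rounded 2 mm, about 30 g; slides easily in the tin (friction about 0.25), also when dragged by a fingertip pressing lightly on its top; cracks above about 60 N; origin at the centre of its underside, z up out of its pricked top. At the start loose in the tin, in the middle or by the wall
- biscuit_6: round shortbread, 56 mm diameter, home-baked 13 to 15 mm thick (they differ: feel for the top), edges rounded 2 mm, about 30 g; slides easily in the tin (friction about 0.25), also when dragged by a fingertip pressing lightly on its top; cracks above about 60 N; origin at the centre of its underside, z up out of its pricked top. At the start on the board
- biscuit_7: round shortbread, 56 mm diameter, home-baked 13 to 15 mm thick (they differ: feel for the top), edges rounded 2 mm, about 30 g; slides easily in the tin (friction about 0.25), also when dragged by a fingertip pressing lightly on its top; cracks above about 60 N; origin at the centre of its underside, z up out of its pricked top. At the start on the board
- tumbler: bystander: clear glass tumbler, 81 mm diameter, 91 mm tall, behind the work; origin at its underside; leave alone
- teaspoon: bystander: steel teaspoon, 130 mm long, 11 mm high, lying near the front edge; leave alone
- fork: bystander: steel fork, 193 mm long, 15 mm high, lying near the front edge on the left; leave alone
- tea_light: bystander: small tea light in a metal cup, 38 mm diameter, 15 mm high, behind the tin on the left; leave alone
Mind the look-alikes: they are no part of the job. Leave any black or pink look-alike of the biscuit_6 alone.

How it is judged:
At the end, for the whole second after the job is handed in: all seven biscuits lie in the tin, each within 60.5 mm of the tin's centre, top side up, tilted less than 0.07 rad and with its underside less than 2.5 mm off the tin's floor (rel. height below 5.5 mm), at rest; the tin stands flat on the worktop (horizontal distance between each of biscuit_1, biscuit_2, biscuit_3, biscuit_4, biscuit_5, biscuit_6, biscuit_7 and tin below 0.0605 m and z of biscuit_1 in the frame of tin between 0.001 and 0.0055 m and angle between each of biscuit_1, biscuit_2, biscuit_3, biscuit_4, biscuit_5, biscuit_6, biscuit_7's own z axis and vertical below 0.07 rad and linear speed of each of biscuit_1, biscuit_2, biscuit_3, biscuit_4, biscuit_5, biscuit_6, biscuit_7 below 0.02 m/s and z of biscuit_2 in the frame of tin between 0.001 and 0.0055 m and z of biscuit_3 in the frame of tin between 0.001 and 0.0055 m and z of biscuit_4 in the frame of tin between 0.001 and 0.0055 m and z of biscuit_5 in the frame of tin between 0.001 and 0.0055 m and z of biscuit_6 in the frame of tin between 0.001 and 0.0055 m and z of biscuit_7 in the frame of tin between 0.001 and 0.0055 m and angle between tin's own z axis and vertical below 0.03 rad and height (world z) of tin below 0.004 m); the robot touches nothing.
It fails at once if a biscuit is pressed onto the tin or onto another biscuit with more than 60 N (it would crack) ((contact force between biscuit_1 and biscuit_2 above 60 N or contact force between biscuit_1 and biscuit_3 above 60 N or contact force between biscuit_1 and biscuit_4 above 60 N or contact force between biscuit_1 and biscuit_5 above 60 N or contact force between biscuit_1 and biscuit_6 above 60 N or contact force between biscuit_1 and biscuit_7 above 60 N or contact force between biscuit_1 and tin above 60 N) or (contact force between biscuit_2 and biscuit_3 above 60 N or contact force between biscuit_2 and biscuit_4 above 60 N or contact force between biscuit_2 and biscuit_5 above 60 N or contact force between biscuit_2 and biscuit_6 above 60 N or contact force between biscuit_2 and biscuit_7 above 60 N or contact force between biscuit_2 and tin above 60 N) or (contact force between biscuit_3 and biscuit_4 above 60 N or contact force between biscuit_3 and biscuit_5 above 60 N or contact force between biscuit_3 and biscuit_6 above 60 N or contact force between biscuit_3 and biscuit_7 above 60 N or contact force between biscuit_3 and tin above 60 N) or (contact force between biscuit_4 and biscuit_5 above 60 N or contact force between biscuit_4 and biscuit_6 above 60 N or contact force between biscuit_4 and biscuit_7 above 60 N or contact force between biscuit_4 and tin above 60 N) or (contact force between biscuit_5 and biscuit_6 above 60 N or contact force between biscuit_5 and biscuit_7 above 60 N or contact force between biscuit_5 and tin above 60 N) or (contact force between biscuit_6 and biscuit_7 above 60 N or contact force between biscuit_6 and tin above 60 N) or contact force between biscuit_7 and tin above 60 N).
It fails at once if the tin is moved more than 60 mm from where it stood (distance of tin from where it was at the start of the episode above 0.06 m).
It fails at once if a bystander is moved more than 30 mm (distance of any of tumbler, teaspoon, fork, tea_light from where it was at the start of the episode above 0.03 m).
It also fails if it takes over 72 s, if anything falls off the work surface, if the arm or the gripper's body presses on something with over 40 N, if the wrist force passes 120 N, or if a joint passes its speed limit or range.

## Working session

There is one attempt and no reset: what is moved stays moved. The work goes in short steps, each a Python script; the robot and the scene stay as the last script left them, time stands still between calls to the robot, and variables do not carry over. Pictures are saved under pics/ and viewed, at most 10 in all, crops included, and the job is handed in when it is done.

```bash
ls; mkdir -p pics
cat > h.py <<'E'
from station import ctrl, get_state, vision, ticket, models
import numpy as np, cv2
from scipy.spatial.transform import Rotation as Rn
def Rq(q): return Rn.from_quat([q[1],q[2],q[3],q[0]]).as_matrix()
def pose(name, st=None):
    c=vision.camera_info(name)
    if name=='wrist':
        T=np.eye(4); T[:3,:3]=Rq(st['eef_rot']); T[:3,3]=st['tcp_pos']
        M=T@np.array(c['hand_eye']); return c,M[:3,:3],M[:3,3]
    R=np.array(c['R']); t=np.array(c['t']); return c,R.T,-R.T@t
def ray_z(name,px,z,st=None):
    "intersect pixels with plane z -> world"
    c,R,o=pose(name,st)
    u=cv2.undistortPoints(np.array(px,float).reshape(-1,1,2),np.array(c['mtx']),np.array(c['dist_coeffs'])).reshape(-1,2)
    d=np.c_[u,np.ones(len(u))]@R.T
    return o+d*((z-o[2])/d[:,2])[:,None]
def cloud(name,depth,st=None):
    c,R,o=pose(name,st)
    h,w=depth.shape; g=np.stack(np.meshgrid(np.arange(w),np.arange(h)),-1).reshape(-1,1,2).astype(float)
    u=cv2.undistortPoints(g,np.array(c['mtx']),np.array(c['dist_coeffs'])).reshape(-1,2)
    P=np.c_[u,np.ones(len(u))]*depth.reshape(-1,1)
    return (P@R.T+o).reshape(h,w,3)
E
python3 - <<'E'
from h import *
s=get_state(); print(s['time'],s['tcp_pos'],s['eef_rot'],s['width'],ctrl.pinch_z)
im,d=vision.grab_frame('scene'); cv2.imwrite('pics/s.png',im); C=cloud('scene',d)
for t in ['tin','board','biscuit_1']:
    for r in models.masks_of('scene',t):
        m=r['mask']; P=C[m&(d>0)]; print(t,round(r['p'],2),np.round(r['point']),np.round(np.median(P,0),3),m.sum(),np.round(im[m].mean(0)))
c,R,o=pose('scene');print(o)
im,d=vision.grab_frame('side'); cv2.imwrite('pics/side.png',im)
c,R,o=pose('side');print(o)
E
```

```text
pics
0.0 [ 0.23897728 -0.57696742  0.23040805] [-8.95739611e-04  9.80777570e-01  1.95126936e-01 -1.84377985e-04] 0.08541935782045937 -0.0187
tin 0.91 [289. 290.] [0.484 0.17  0.009] 1496 [123. 124. 124.]
board 0.73 [351. 198.] [ 0.508 -0.254  0.013] 2077 [ 61. 108. 164.]
biscuit_1 0.79 [282. 261.] [0.533 0.097 0.016] 338 [111. 170. 205.]
biscuit_1 0.79 [310. 266.] [0.469 0.082 0.015] 328 [103. 158. 193.]
biscuit_1 0.78 [262. 276.] [0.545 0.156 0.016] 395 [ 97. 149. 183.]
biscuit_1 0.72 [290. 280.] [0.488 0.144 0.015] 411 [104. 159. 193.]
biscuit_1 0.61 [310. 279.] [0.44  0.13  0.016] 362 [109. 163. 196.]
biscuit_1 0.59 [356. 179.] [ 0.539 -0.349  0.027] 180 [ 85. 136. 172.]
biscuit_1 0.52 [405. 166.] [ 0.445 -0.508  0.012] 143 [29. 31. 34.]
biscuit_1 0.5 [373. 164.] [ 0.528 -0.48   0.012] 162 [138. 110. 196.]
biscuit_1 0.45 [339. 200.] [ 0.535 -0.225  0.025] 200 [ 96. 152. 189.]
[-0.00410097  0.93168413  0.74532305]
[ 0.41453441 -1.01433072  0.70748335]
```

View pics/s.png

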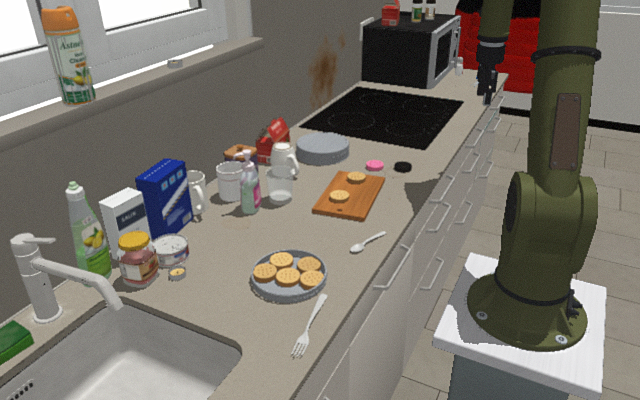

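The scene picture shows the tin at (289,275) with five biscuits in it. The things that could be taken for biscuits to pack are the two shortbreads on the board at (356,179) and (339,200), the black round at (403,166), and the pink round at (374,165). By the description I choose the two shortbreads on the board. Next I'll check them close up with the wrist camera.

Run:
```python
from h import *
s=get_state()
for p in [(0.53,-0.285,0.30),(0.49,0.125,0.30),(0.49,0.125,0.03)]:
  for yaw in range(-90,91,30):
    a=np.radians(yaw)/2; q=[0,np.cos(a),np.sin(a),0]
    j=ctrl.ik(p,q); print(p,yaw,None if j is None else np.round(j,2))
a=0;q=[0,1,0,0]
ctrl.movep([0.50,-0.285,0.28],q)
s=get_state(); print(s['time'])
im,d=vision.grab_frame('wrist'); cv2.imwrite('pics/w1.png',im); C=cloud('wrist',d,s)
for r in models.masks_of('wrist','biscuit_6'):
    m=r['mask']; P=C[m&(d>0)]; print(round(r['p'],2),np.round(r['point']),np.round(np.median(P,0),4),np.round((P.max(0)+P.min(0))/2,4),np.round(np.ptp(P,axis=0),3),m.sum(),np.round(im[m].mean(0)))
print(pose('wrist',s)[2])
```

```text
(0.53, -0.285, 0.3) -90 [ 0.36  0.42  0.14  1.45 -0.06  1.27 -2.63]
(0.53, -0.285, 0.3) -60 [ 0.44  0.42  0.01  1.45 -0.01  1.27 -2.16]
(0.53, -0.285, 0.3) -30 [ 0.52  0.42 -0.11  1.45  0.05  1.28 -1.69]
(0.53, -0.285, 0.3) 0 [ 0.6   0.43 -0.24  1.45  0.1   1.28 -1.22]
(0.53, -0.285, 0.3) 30 [ 0.67  0.43 -0.35  1.44  0.15  1.29 -0.74]
(0.53, -0.285, 0.3) 60 [ 0.75  0.45 -0.48  1.44  0.21  1.3  -0.27]
(0.53, -0.285, 0.3) 90 [ 0.83  0.47 -0.61  1.44  0.27  1.32  0.2 ]
(0.49, 0.125, 0.3) -90 [ 0.5   0.46 -1.22  1.68  0.45  1.32  2.34]
(0.49, 0.125, 0.3) -60 [-1.04  0.46  1.15  1.7  -0.43  1.28 -2.41]
(0.49, 0.125, 0.3) -30 [ 0.25  0.32 -0.76  1.68  0.24  1.23 -2.66]
(0.49, 0.125, 0.3) 0 [ 0.37  0.37 -0.95  1.68  0.31  1.25 -2.22]
(0.49, 0.125, 0.3) 30 [ 0.41  0.39 -1.03  1.68  0.35  1.27 -1.74]
(0.49, 0.125, 0.3) 60 [ 0.43  0.4  -1.06  1.68  0.36  1.28 -1.23]
(0.49, 0.125, 0.3) 90 [ 0.45  0.42 -1.12  1.68  0.39  1.29 -0.74]
(0.49, 0.125, 0.03) -90 [ 0.41  0.91 -1.23  2.04  1.05  1.03  1.78]
(0.49, 0.125, 0.03) -60 [-0.77  0.72  0.75  2.06 -0.8   0.68 -2.1 ]
(0.49, 0.125, 0.03) -30 [-0.1
[... 608 characters left out ...]
66 0.019] 1340 [41. 43. 47.]
0.75 [ 58. 180.] [0.4736 0.0773 0.015 ] [0.471  0.0784 0.0103] [0.055 0.051 0.015] 1021 [121. 180. 215.]
0.72 [  7. 131.] [0.5467 0.1328 0.0169] [0.5476 0.1358 0.0114] [0.055 0.033 0.017] 741 [103. 157. 190.]
0.64 [ 34. 138.] [0.5341 0.0916 0.0163] [0.5362 0.0955 0.0125] [0.057 0.073 0.022] 1256 [135. 198. 227.]
0.62 [ 19. 166.] [0.4926 0.1318 0.0154] [0.4923 0.1419 0.0098] [0.055 0.078 0.016] 1298 [119. 180. 210.]
0.58 [276. 130.] [ 0.5397 -0.2352  0.0266] [ 0.5392 -0.2351  0.0203] [0.058 0.056 0.018] 1642 [114. 167. 195.]
0.35 [ 19. 235.] [0.391  0.1737 0.0051] [0.3937 0.1692 0.0107] [0.033 0.074 0.024] 370 [209. 215. 216.]
[ 0.57419857 -0.28660914  0.42212569]
```

View pics/w1.png

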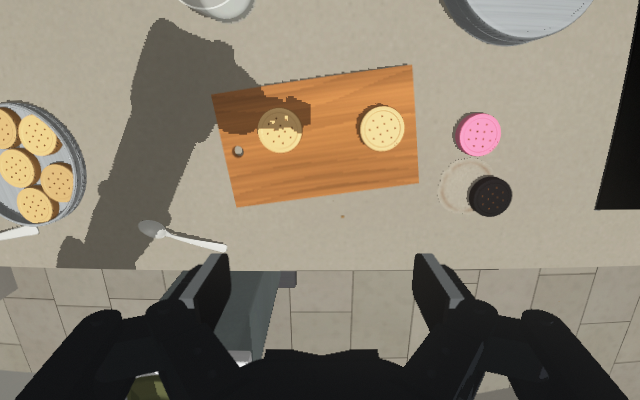

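The wrist picture shows the two shortbreads on the board at (279,130) and (382,128). The pink round at (480,134) and the black one at (490,196) are off the board. The first two are my choice. Next I'll look straight down into the tin.

```bash
cat >> h.py <<'E'
def biscuits(im,d,C,s,zt,rmin=0.024,rmax=0.031):
    "circle centres by Hough in an orthophoto at height zt; 0.5 mm/px"
    pass
def ortho(im,s,cx,cy,z,half=0.11,res=0.0005):
    "top-down picture: row grows with -x, column grows with -y"
    c,R,o=pose('wrist',s); n=int(2*half/res)
    i=np.arange(n)
    X=cx+half-i*res; Y=cy+half-i*res
    P=np.stack(np.broadcast_arrays(X[:,None],Y[None,:],z),-1).reshape(-1,3)
    Pc=(P-o)@R
    p,_=cv2.projectPoints(Pc,np.zeros(3),np.zeros(3),np.array(c['mtx']),np.array(c['dist_coeffs']))
    m=p.reshape(n,n,2).astype(np.float32)
    return cv2.remap(im,m[...,0],m[...,1],cv2.INTER_LINEAR)
def px2w(p,cx,cy,half=0.11,res=0.0005):
    p=np.atleast_2d(p); return np.c_[cx+half-p[:,1]*res, cy+half-p[:,0]*res]
E
python3 - <<'E'
from h import *
im=cv2.imread('pics/w1.png'); s={'eef_rot':[0,1,0,0],'tcp_pos':[0.50,-0.285,0.28]}
s=get_state()
o=ortho(im,s,0.53,-0.285,0.028); cv2.imwrite('pics/o1.png',o)
g=cv2.cvtColor(o,cv2.COLOR_BGR2GRAY)
h=cv2.HoughCircles(g,cv2.HOUGH_GRADIENT,1,80,param1=80,param2=15,minRadius=50,maxRadius=60)
for c in h[0][:4]: print('board',c,px2w(c[:2],0.53,-0.285))
ctrl.movep([0.425,0.125,0.28],[0,1,0,0])
s=get_state(); print(s['time'],s['tcp_pos'])
im,d=vision.grab_frame('wrist'); cv2.imwrite('pics/w2.png',im); C=cloud('wrist',d,s); np.savez('w2.npz',im=im,d=d,C=C,pos=s['tcp_pos'],rot=s['eef_rot'])
for r in models.masks_of('wrist','biscuit_1'):
    m=r['mask']; P=C[m&(d>0)]; c,R=cv2.minEnclosingCircle(np.argwhere(m)[:,::-1].astype(np.float32)); z=np.percentile(P[:,2],70)
    print(round(r['p'],2),np.round(r['point']),np.round(ray_z('wrist',[c],0.0165,s)[0],4),round(R,1),np.round(z,4),m.sum())
# tin rim: points with z 0.018..0.026 annulus
m=(C[...,2]>0.0205)&(C[...,2]<0.03)&(np.hypot(C[...,0]-.49,C[...,1]-.125)<.11)&(np.hypot(C[...,0]-.49,C[...,1]-.125)>.07)
P=C[m]; A=np.c_[2*P[:,:2],np.ones(len(P))]; x=np.linalg.lstsq(A,(P[:,:2]**2).sum(1),rcond=None)[0]
print('tin',x[:2],np.sqrt(x[2]+x[0]**2+x[1]**2),len(P))
o=ortho(im,s,x[0],x[1],0.0165); cv2.imwrite('pics/o2.png',cv2.resize(o,(580,580)))
E
```

```text
board [121.5 201.5  54.4] [[ 0.53924996 -0.23575   ]]
board [372.5 197.5  55. ] [[ 0.54125 -0.36125]]
3.3583 [0.42564288 0.12393517 0.27993004]
0.97 [357. 125.] [0.4711 0.0783 0.0165] 22.3 0.0159 1513
0.95 [323. 149.] [0.4393 0.1237 0.0165] 21.1 0.0172 1347
0.92 [300.  61.] [0.5473 0.1485 0.0165] 24.7 0.0178 1838
0.91 [344.  68.] [0.5375 0.0934 0.0165] 24.1 0.017 1698
0.84 [310. 106.] [0.4926 0.1379 0.0165] 23.6 0.0163 1687
0.58 [605.  74.] [ 0.5401 -0.2376  0.0165] 26.2 0.0269 1755
tin [0.49446391 0.12964187] 0.08349577802599627 1414
```

View pics/o2.png

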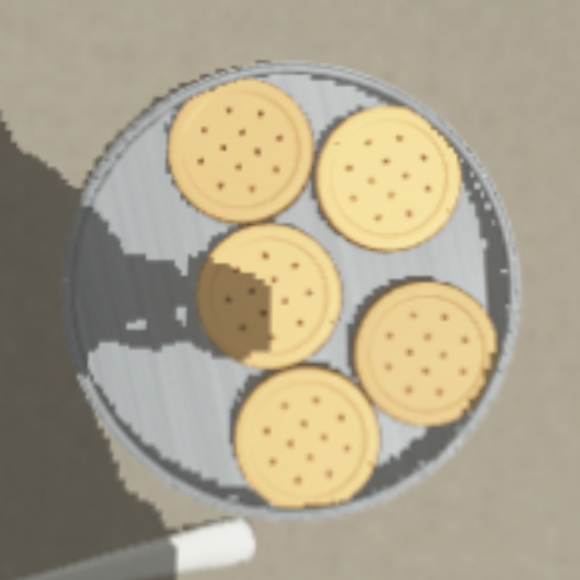

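The ortho picture (0.38 mm/px, tin centre at (290,290)) shows four biscuits by the wall: A (241,150), B (388,178), C (426,352) and D (307,437). M is in the middle at (270,295). My plan has four steps:

1. Drag D towards C and B along the wall to close the ring.
2. Drag M out to the wall beside D.
3. Put the first board biscuit into the hole left at about 82°.
4. Put the last board biscuit in the middle.

```bash
cat >> h.py <<'E'
def Q(deg):
    a=np.radians(deg)/2; return [0,np.cos(a),np.sin(a),0]
TIN=np.array([0.4945,0.1296])
def pol(r,deg): return TIN+r*np.array([np.cos(np.radians(deg)),np.sin(np.radians(deg))])
def press(xy,z0=0.022,F=3.0,zmin=0.012):
    ctrl.movel([*xy,z0],max_speed=0.12); b=get_state()['contact_force'][2]; z=z0
    while z>zmin:
        z-=0.001; ctrl.movel([*xy,z],max_speed=0.03)
        f=get_state()['contact_force'][2]-b
        if f>F: break
    s=get_state(); print('press',np.round(xy,4),'z',round(z,4),round(s['tcp_pos'][2],4),'F',round(f,1),'t',round(s['time'],2)); return z
def drag(pts,z,v=0.06):
    for p in pts:
        ctrl.movel([*p,z],max_speed=v); s=get_state(); print(' drag',np.round(p-TIN,4),np.round(s['contact_force'],1),round(s['time'],2))
def lift(z=0.04):
    p=get_state()['tcp_pos']; ctrl.movel([p[0],p[1],z],max_speed=0.15)
E
python3 - <<'E'
from h import *
ctrl.close_gripper(20); print(get_state()['time'])
D=TIN+np.array([-.0555,-.0062])
ctrl.movep([*D,0.03],Q(82)); s=get_state(); print(s['time'],s['contact_force'],s['width'])
z=press(D); drag([pol(.058,-165),pol(.058,-154)],z); lift(.03)
s=get_state(); print(s['time'])
E
```

```text
4.225
5.2083 [ 0.55325964  0.30228145 -0.1564478 ] 1.6934030500769432e-05
press [0.439  0.1234] z 0.017 0.0177 F 12.3 t 6.71
 drag [-0.056 -0.015] [-0.  -1.2  9.4] 7.01
 drag [-0.0521 -0.0254] [ 0.7 -1.3  9.2] 7.34
7.5917
```

```bash
cat >> h.py <<'E'
def look(name,yaw=82,z=0.28):
    a=np.radians(yaw); c=TIN-0.07*np.array([np.cos(a),np.sin(a)])
    ctrl.movep([*c,z],Q(yaw)); s=get_state()
    im,d=vision.grab_frame('wrist'); C=cloud('wrist',d,s)
    r=np.hypot(C[...,0]-TIN[0],C[...,1]-TIN[1])
    m=(C[...,2]>0.0205)&(C[...,2]<0.03)&(r<.095)&(r>.07)
    P=C[m]; A=np.c_[2*P[:,:2],np.ones(len(P))]; x=np.linalg.lstsq(A,(P[:,:2]**2).sum(1),rcond=None)[0]
    print('tin',np.round(x[:2],4),round(np.sqrt(x[2]+x[0]**2+x[1]**2),4),'t',round(s['time'],2))
    o=ortho(im,s,*x[:2],0.0165,half=.1,res=.00025); cv2.imwrite(name,cv2.resize(o,(560,560)))
    g=cv2.GaussianBlur(o[...,2]-0*o[...,0],(5,5),1)
    hs=cv2.cvtColor(o,cv2.COLOR_BGR2HSV)[...,1]
    h=cv2.HoughCircles(cv2.GaussianBlur(hs,(7,7),2),cv2.HOUGH_GRADIENT,1.5,170,param1=80,param2=12,minRadius=104,maxRadius=116)
    out=[]
    for c in (h[0] if h is not None else []):
        w=px2w(c[:2],*x[:2],half=.1,res=.00025)[0]-x[:2]
        if np.hypot(*w)<.065 and hs[int(c[1]),int(c[0])]>60:
            k=np.hypot(r*0+C[...,0]-x[0]-w[0],C[...,1]-x[1]-w[1])<.02
            out.append(w); print(np.round(w*1000,1),'r',round(np.hypot(*w)*1000,1),'ang',round(np.degrees(np.arctan2(w[1],w[0])),1),'R',c[2]/4,'z',round(float(np.median(C[k][:,2])),4))
    return x[:2],out,o
E
sed -i 's/z-=0.001; ctrl.movel(\[\*xy,z\],max_speed=0.03)/z-=0.0005; ctrl.movel([*xy,z],max_speed=0.03)/' h.py
python3 - <<'E'
from h import *
M=TIN+np.array([-.0019,.0078])
z=press(M,z0=.0185); drag([pol(.057,122),pol(.058,139)],z); lift(.03)
look('pics/o3.png')
E
```

```text
press [0.4926 0.1374] z 0.0165 0.0167 F 4.8 t 9.25
 drag [-0.0302  0.0483] [-0.8  0.1  7.3] 10.22
 drag [-0.0438  0.0381] [-2.  -1.5 10.4] 10.66
tin [0.4942 0.1297] 0.0835 t 11.97
[53.3 19.6] r 56.8 ang 20.2 R 27.8375 z 0.0173
[-43.1  35.7] r 55.9 ang 140.4 R 27.5375 z 0.0156
[ 44.7 -35.6] r 57.1 ang -38.5 R 28.3625 z 0.0166
[-50.9 -24.7] r 56.6 ang -154.1 R 28.775 z 0.0168
[ -6.7 -56.2] r 56.6 ang -96.8 R 27.95 z 0.3541
```

View pics/o3.png

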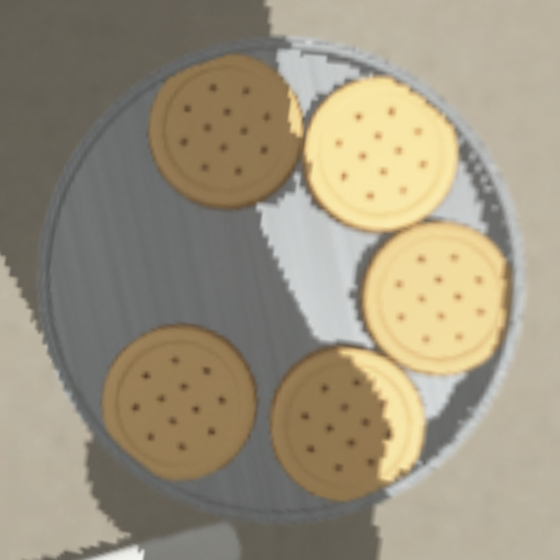

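The picture shows the ring closing up: A, B, C and D now touch, M is at 140°, and the hole is at the left. I'll nudge M to 146° against D, then pick the first biscuit from the board.

Run:
```python
from h import *
M=TIN+np.array([-.0434,.0358])
ctrl.movep([*M,.03],Q(83))
z=press(M,z0=.018); drag([pol(.058,149)],z); lift(.05)
B=[0.5392,-0.2355]
ctrl.ungrasp()
ctrl.movep([*B,0.06],Q(83)); ctrl.movel([*B,0.017],max_speed=.1)
s=get_state(); print(s['time'],s['contact_force'])
ctrl.close_gripper(20); s=get_state(); print(s['time'],s['width'],s['gripper_force'],s['contact_force'])
ctrl.movel([*B,0.08],max_speed=.15); s=get_state(); print(s['time'],s['width'],s['contact_force'])
im,d=vision.grab_frame('wrist'); cv2.imwrite('pics/w4.png',im)
```

```text
press [0.4511 0.1654] z 0.016 0.0166 F 10.7 t 14.33
 drag [-0.0497  0.0299] [ 0.9 -1.4 11.2] 14.62
17.8667 [ 0.72752242  0.1107388  -0.63822113]
18.2583 0.05453981978650179 20.850282293977216 [-0.49149833  0.63680884  5.61424218]
18.825 0.05455073289611278 [-0.79080259 -0.6662793   0.00740529]
```

View pics/w4.png

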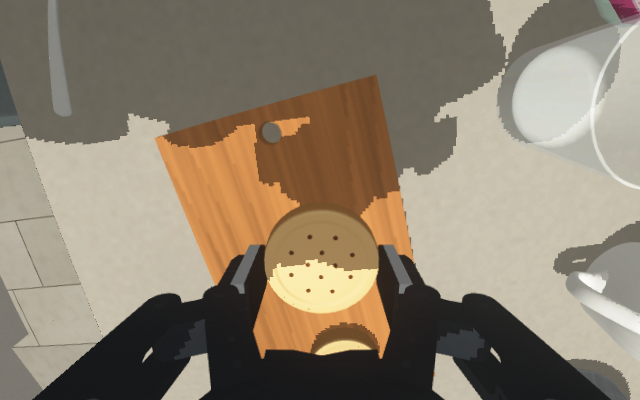

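The biscuit is held level between the pads at (322,260), and the second one is still on the board below it. I'll compute its offset from the TCP and insert it.

Run:
```python
from h import *
s=get_state()
im=cv2.imread('pics/w4.png'); tp=np.array(s['tcp_pos'])
def off(im,s,zt):
    p=s['tcp_pos']; o=ortho(im,s,p[0],p[1],zt,half=.05,res=.00025)
    hs=cv2.cvtColor(o,cv2.COLOR_BGR2GRAY)
    # left/right/top/bottom known pixels: use extreme points of circle in wrist image
    h=cv2.HoughCircles(cv2.GaussianBlur(hs,(7,7),2),cv2.HOUGH_GRADIENT,1.5,300,param1=80,param2=10,minRadius=106,maxRadius=116)
    c=h[0][0]; w=px2w(c[:2],p[0],p[1],half=.05,res=.00025)[0]-p[:2]; return w,c
w,c=off(im,s,.0901); a=np.radians(83)
print('held offset world',w*1000,c,'tool x,y',w@[np.cos(a),np.sin(a)]*1000,w@[np.sin(a),-np.cos(a)]*1000)
e=ray_z('wrist',[(266,262),(378,262),(322,205),(322,313)],.0901,s)[:,:2]-tp[:2]; print(e*1000)
look('pics/o4.png',yaw=83,z=.28)
```

```text
held offset world [-0.43750256  1.81249827] [192.75 201.75 106.9 ] tool x,y 1.7456700341086093 -0.6551294595049915
[[-25.59044529   6.44215101]
 [ 26.26365543   0.11078055]
 [  3.71150266  31.11558024]
 [ -3.07367589 -24.84068428]]
tin [0.4941 0.1298] 0.0835 t 20.23
[-46.8  31.2] r 56.3 ang 146.3 R 27.95 z 0.0156
[-50.9 -23.9] r 56.3 ang -154.8 R 27.95 z 0.0168
[53.7 18.8] r 56.9 ang 19.3 R 28.3625 z 0.0172
[ -6.7 -56.6] r 57.0 ang -96.7 R 27.95 z 0.3568
[ 45.4 -35.6] r 57.7 ang -38.0 R 28.3625 z 0.0165
```

```bash
sed -i 's/^TIN=.*/TIN=np.array([0.4941,0.1298])/' h.py
cat >> h.py <<'E'
def down(xy,z,zmin,F=3.0,step=.001):
    b=np.array(get_state()['contact_force'])
    while z>zmin+1e-6:
        z-=step; ctrl.movel([*xy,z],max_speed=.04); f=np.array(get_state()['contact_force'])-b
        if np.linalg.norm(f)>F: break
    print('down z',round(z,4),np.round(f,1),'t',round(get_state()['time'],2)); return z
E
python3 - <<'E'
from h import *
P=pol(.0502,82.8)
ctrl.movep([*P,.05],Q(82.8)); ctrl.movel([*P,.026],max_speed=.1); s=get_state(); print(s['width'],s['tcp_pos'])
down(P,.026,.008)
E
```

```text
0.05425551712589136 [0.5006969  0.17898169 0.02635479]
down z 0.013 [-2.1 -1.   7.7] t 24.93
```

Contact came where the fingertips should meet A's top, at about 17.4 mm, so the biscuit's underside is about 7 mm above the floor. I'll release it, look, then slide it out.

Run:
```python
from h import *
P=pol(.0502,82.8)
ctrl.movel([*P,.0138],max_speed=.05); ctrl.ungrasp(); ctrl.movel([*P,.06],max_speed=.2)
look('pics/o5.png',yaw=83,z=.26)
```

```text
tin [0.4941 0.1298] 0.0836 t 26.91
[-47.2  31.2] r 56.6 ang 146.5 R 27.95 z 0.0156
[-51.3 -24.7] r 56.9 ang -154.3 R 28.3625 z 0.0168
[ 45.8 -35.2] r 57.8 ang -37.5 R 28.775 z 0.0165
[53.3 18.8] r 56.5 ang 19.4 R 27.95 z 0.0172
[ 5.7 49.2] r 49.5 ang 83.4 R 27.125 z 0.0154
[ -6.7 -56.6] r 57.0 ang -96.7 R 27.95 z 0.3413
```

View pics/o5.png

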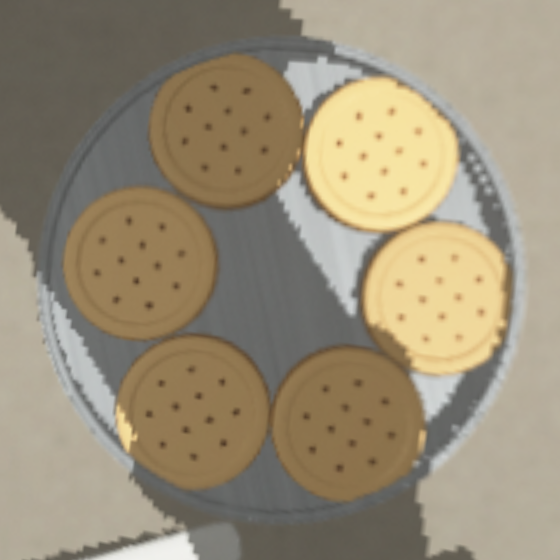

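The new biscuit lies flat at (140,263), still about 6 mm in from the wall. I'll slide it out, then view and take the last one.

Run:
```python
from h import *
ctrl.close_gripper(20)
P=pol(.0498,83.2)
ctrl.movep([*P,.03],Q(83)); z=press(P,z0=.0175); drag([pol(.060,83.2)],z); lift(.06)
ctrl.ungrasp()
a=np.radians(52); B=np.array([.5412,-.361]); c=B-.07*np.array([np.cos(a),np.sin(a)])
ctrl.movep([*c,.2],Q(52)); s=get_state(); im,d=vision.grab_frame('wrist'); cv2.imwrite('pics/w6.png',im); C=cloud('wrist',d,s)
m=np.hypot(C[...,0]-B[0],C[...,1]-B[1])<.02; print('top z',np.percentile(C[m][:,2],[20,50,80]),s['time'])
o=ortho(im,s,*B,.0275,half=.05,res=.00025); cv2.imwrite('pics/o6.png',o)
for src in (cv2.cvtColor(o,cv2.COLOR_BGR2GRAY),cv2.cvtColor(o,cv2.COLOR_BGR2HSV)[...,1],o[...,0]):
    h=cv2.HoughCircles(cv2.GaussianBlur(src,(7,7),2),cv2.HOUGH_GRADIENT,1.5,300,param1=80,param2=10,minRadius=106,maxRadius=116)
    print(h[0][0][2]/4,px2w(h[0][0][:2],*B,half=.05,res=.00025))
```

```text
press [0.5    0.1792] z 0.016 0.0164 F 5.1 t 29.74
 drag [0.0071 0.0596] [0.1 1.7 5. ] 30.06
top z [0.02775115 0.02886266 0.3423037 ] 33.5083
27.7375 [[ 0.5418875 -0.3618125]]
26.95 [[ 0.5407625 -0.3618125]]
26.95 [[ 0.5411375 -0.3618125]]
```

View pics/o6.png

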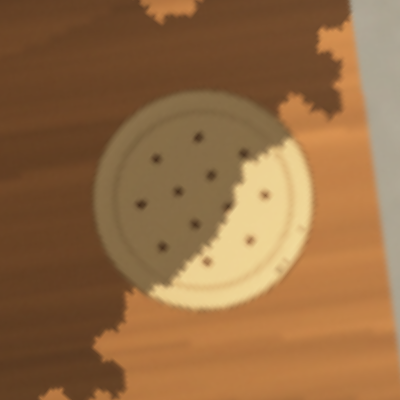

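The crop shows the second biscuit whole and flat, centred at (203,200), which is (0.5412, −0.3617), with its top at about 28.5 mm. I'll take it, then look into the tin.

Run:
```python
from h import *
B=[.5412,-.3617]
ctrl.movep([*B,.06],Q(52)); ctrl.movel([*B,.0182],max_speed=.1)
ctrl.close_gripper(20); s=get_state(); print(s['time'],s['width'],s['contact_force'])
ctrl.movel([*B,.08],max_speed=.15)
x,out,o=look('pics/o7.png',yaw=52,z=.28)
s=get_state(); print(s['width'])
```

```text
35.1917 0.054385357262266384 [-0.24267269  0.85505398  4.67307565]
tin [0.4942 0.1297] 0.0835 t 37.52
[-46.8  31.2] r 56.3 ang 146.3 R 27.95 z 0.0156
[53.7 19.2] r 57.0 ang 19.7 R 27.95 z 0.0172
[ 6.8 55.6] r 56.0 ang 83.0 R 27.5 z 0.0153
[ 45.4 -35.6] r 57.7 ang -38.0 R 28.3625 z 0.0164
[-50.9 -24.3] r 56.4 ang -154.5 R 27.95 z 0.3474
[ -6.7 -55.8] r 56.2 ang -96.8 R 27.5375 z 0.3459
0.054211747925934896
```

View pics/o7.png

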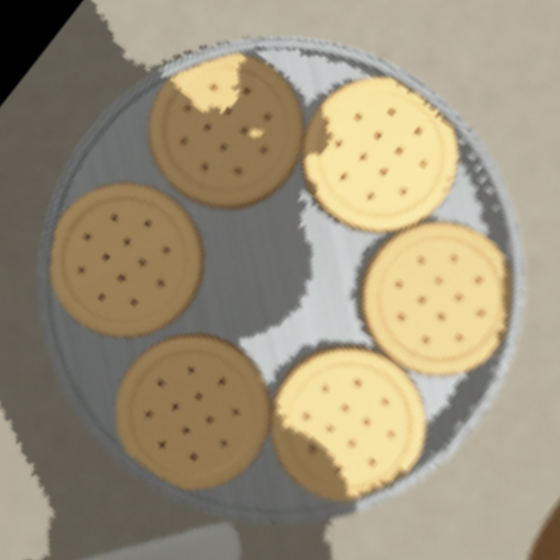

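All six ring biscuits are by the wall, and the middle hole is free around (270,290). Now I'll insert the last one there.

Run:
```python
from h import *
P=[.4944,.1287]
ctrl.movep([*P,.05],Q(52)); ctrl.movel([*P,.026],max_speed=.1)
z=down(P,.026,.009); s=get_state(); print(s['width'],s['wrist_torque'])
im,d=vision.grab_frame('wrist'); cv2.imwrite('pics/w8.png',im)
```

```text
down z 0.013 [-1.8 -1.3  5.4] t 42.17
0.05502682149688954 [-0.14799945  0.13460598 -0.04219341]
```

View pics/w8.png

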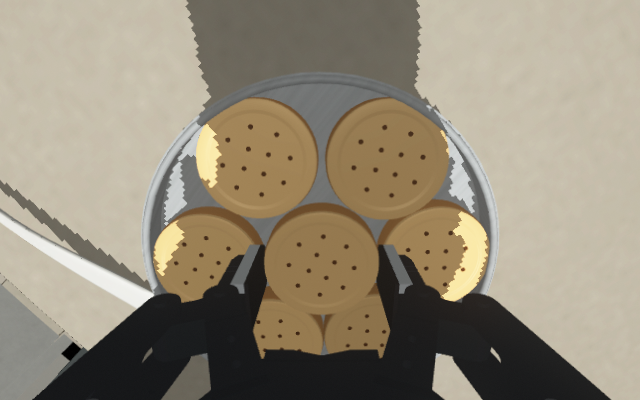

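The held biscuit sits centrally at (322,258), sunk between the ring biscuits, with the tips just touching the side ones. I'll release it and seat it with a light press.

Run:
```python
from h import *
P=[.4944,.1287]
ctrl.movel([*P,.0137],max_speed=.05); ctrl.ungrasp(); ctrl.movel([*P,.06],max_speed=.2)
look('pics/o9.png',yaw=52,z=.26)
```

```text
tin [0.4944 0.1297] 0.0835 t 44.12
[ 7.2 55.2] r 55.7 ang 82.6 R 27.8375 z 0.0154
[-51.3 -23.9] r 56.6 ang -155.0 R 27.95 z 0.3409
[ 0.1 -1.4] r 1.4 ang -87.5 R 27.95 z 0.4009
[-46.8  30.8] r 56.0 ang 146.6 R 27.95 z 0.0156
[ 44.7 -35.2] r 56.9 ang -38.2 R 27.95 z 0.0164
[53.3 19.9] r 56.9 ang 20.5 R 27.3875 z 0.0173
[ -7.1 -56.6] r 57.0 ang -97.1 R 27.95 z 0.3393
```

View pics/o9.png

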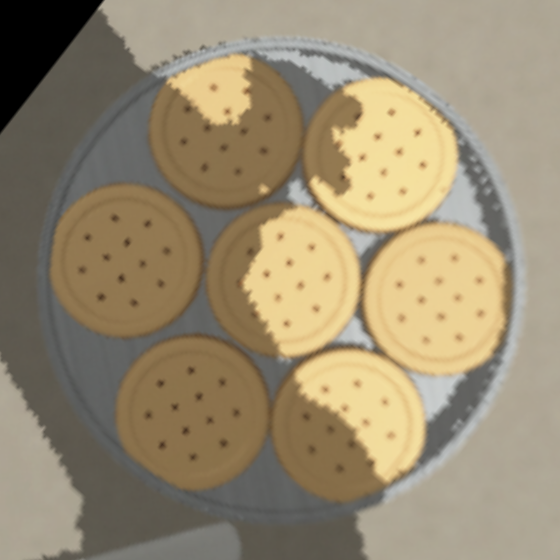

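All seven are in place, with the last one in the middle at (284,281). I'll check with a light press that it sits on the floor, then check every height and tilt by depth.

Run:
```python
from h import *
ctrl.close_gripper(20)
P=np.array([.4945,.1284])
ctrl.movep([*P,.03],Q(52)); press(P,z0=.025,F=6); lift(.06)
x,out,o=look('pics/o10.png',yaw=52,z=.26)
s=get_state(); im,d=vision.grab_frame('wrist'); C=cloud('wrist',d,s)
for w in out:
    k=(np.hypot(C[...,0]-x[0]-w[0],C[...,1]-x[1]-w[1])<.022)&(d>0)&(C[...,2]<.05)
    P=C[k]; A=np.c_[P[:,:2]-x-w,np.ones(len(P))]; q=np.linalg.lstsq(A,P[:,2],rcond=None)[0]; print(np.round(w*1000),'z',round(q[2],4),'tilt',np.round(np.hypot(*q[:2]),3),k.sum())
```

```text
press [0.4945 0.1284] z 0.0175 0.018 F 7.4 t 49.89
tin [0.4943 0.1298] 0.0835 t 51.18
[52.9 19.2] r 56.3 ang 19.9 R 27.5375 z 0.0172
[ 6.4 55.2] r 55.6 ang 83.3 R 28.3625 z 0.0153
[-51.3 -24.3] r 56.8 ang -154.6 R 27.9125 z 0.3299
[ 0.4 -1.4] r 1.5 ang -73.1 R 27.95 z 0.4009
[ 44.7 -35.9] r 57.3 ang -38.8 R 27.95 z 0.0164
[-47.6  31.2] r 56.9 ang 146.7 R 27.95 z 0.0156
[ -7.1 -56.6] r 57.0 ang -97.1 R 27.95 z 0.3309
[53. 19.] z 0.0173 tilt 0.005 1258
[ 6. 55.] z 0.0154 tilt 0.002 1242
[-51. -24.] z 0.0167 tilt 0.015 1024
[ 0. -1.] z 0.0172 tilt 0.005 1145
[ 45. -36.] z 0.0164 tilt 0.006 1138
[-48.  31.] z 0.0157 tilt 0.007 1116
[ -7. -57.] z 0.0152 tilt 0.009 1020
```

All seven are flat, at 15 to 17.5 mm top height, and within 58 mm of the tin's centre. The arm is clear, so I'm handing in.

```bash
python3 -c "
from h import *
print(ticket.close_job(), get_state()['time'])"
```

```text
the job is handed in; nothing more can be done
the job is handed in; nothing more can be done
```

The job is handed in, result not reported back: at the last check all seven biscuits lay flat and right side up on the tin's floor, one in the middle and six round it, within about 57 mm of the centre, and the tin had not noticeably moved.

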